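# Seat a model in the lipped sanding fixture

## Task

Take the white model on the rectangular base plate and seat it in the plywood sanding fixture: tuck one end of its base plate (either end) under the metal lip, with the plate tilted so that it gets past the opposite rim, then level it so that the plate lies flat on the cavity floor, and let go. Leave the round-based model and the cork sanding block where they are.

Things in the scene. Friction and masses are not known exactly. Their poses are not given: they have to be found in the camera images.
- model_mid (a point): Model to seat: cream-white board, loose, 160 g. Base plate 130 (x) x 80 (y) x 10 mm thick; on its centre a body 60 (x) x 34 (y) mm, sides flat and upright up to 56 mm above the underside, topped by a half-round hump, 70 mm high over all. Same either way round. Point: its centre, 35 mm above the underside; z up. Grip across the 34 mm (along y), 40 to 50 mm above the underside.
- cavity (a point): Plywood fixture, fixed. Point: centre of cavity floor, 12 mm above bench; z up, +x to the lip end (away from robot, within 0.5 rad). Cavity 142 (x) x 96 (y) mm, walls 14 thick; rim 16 mm above floor at -x end and sides. At +x end an aluminium lip overhangs x = 51 to 71 mm, full width, underside 23, top 31 mm above floor. Opening 122 mm: the plate enters only tilted (12 degrees), lip end low.
- round_mid (a point): A bystander: another cream-white model, on a round base 104 mm in diameter and 10 mm thick, with a waisted round body, 70 mm high over all. Loose. This point is its centre, 35 mm above its underside. It does not belong in the fixture.
- sander_mid (a point): A bystander: cork sanding block 40 (x) x 100 (y) x 30 mm high with a grey abrasive underside, loose. This point is its centre, 15 mm above its underside.
There are look-alikes about, which are no part of the job. What is shaped like the part that bears model_mid but orange is not meant. Of the things shaped like the part that bears cavity, the wooden one is meant.

How it is judged:
By the outcome, as a careful person would: the job done as asked, in the order asked, and still so for the second after the job is handed in, with the robot touching nothing.
It also fails if it takes over 40 s, if anything falls off the work surface, if the arm or the gripper's body presses on something with over 40 N, if the wrist force passes 120 N, or if a joint passes its speed limit or range.

## Robot

A 7-joint arm with a two-finger parallel gripper is mounted at the origin on the work surface. World frame = base frame: x ahead of the robot, y to its left, z up, the work surface at z = 0. Lengths are in m, angles in degrees, forces in N, time in s.
With the tool pointing down it reaches from about 0.4 to 0.9 m from the base axis. Payload 5.6 kg.
Tool frame: the origin (TCP) lies at the centre of the arm's flange, where the gripper is bolted on; the fingertips stand ahead of it and the grasp point (between the pads) lies 171 mm ahead of it (bot.tip_reach is the z of the fingertips in the tool frame, in m); z points along the fingers, y is the line along which they close (so a half turn about z gives the same grasp; the last joint's range is limited). The gripper opens to 92 mm and grips with 3 to 60 N. Pads are 20 mm wide; open, the fingers measure 128 mm over their backs; the gripper's body (75 mm by 189 mm) begins 69 mm behind the grasp point.
Start: joints at [-75.802, 26.786, -0.665, 91.828, 0.344, 61.387, -3.226], TCP at [0.186, 0.623, 0.405] pointing down, gripper open.
Joint ranges: [-144.91, 144.91], [-17.63, 115.5], [-89.93, 88.59], [15.96, 139.68], [-74.01, 254.01], [8.47, 105.57], [-167.45, 167.45]. Speed limits (degrees/s): [147.25, 147.25, 180, 180, 180, 180, 180].

## Interface

Orientations are given as [roll, pitch, yaw] about the fixed x, y, z axes, in that order (R = Rz(yaw) Ry(pitch) Rx(roll)).
In Python, from bench import bot gives the robot as it stands.
- The arm moves only by the tool step_arm, never from a script. Its argument "commands" is a list of rows, each a list of 2 entries, a list of its own where there are three numbers: the shift along the tool's x, y, z in mm, then the turn about the tool's z in rad. In form: [[[x, y, z], turn], ...]. A call has 1 to 12 rows; each row shifts and turns the commanded pose from where the row before left it, along the tool's axes as they then stand; what a row does not reach is not made up. A row lasts 1/10 s, in which the tool goes at most 50 mm and 8.59 degrees, less where a joint would pass 70% of its speed; a pose out of reach is approached as far as the arm can. A call is refused whole if a number of a shift passes 50 or a number of a turn 0.15, either way. A call with a gripper value outside its range is refused whole. "gripper" is the closure, from 0 (fully open) to 1 (shut), set as the call begins (left out, the last holds). The fingers move at their own pace and stop on an object; "force" is the grip in N (left out, the last holds). Time passes only in rows, so rows that do not move let the fingers close. It gives the time, the measured TCP pose, the force, the opening and the grip force at its end, in the units of the state.
- bot.state(): the state, without advancing time (a new reading comes with each control period).
- bot.capture(name): name is "scene" or "top" or "wrist"; returns a dict with "pixels" (400x640x3 uint8, red, green, blue), "fov_y" (degrees; the focal length in pixels is half the picture's height over the tangent of half this angle, whatever the lens; pixels are square), "cx", "cy" (the principal point, pixels), "dist" ([k1, k2, p1, p2, k3] as OpenCV has them; the pictures are not rectified), "origin" and "attitude" of the camera in the world; the wrist camera has in their place "T_tool_cam" (4x4, takes a point from camera to tool coordinates, whose origin is the TCP and whose axes are the flange's). Camera axes: x right, y down, z forward; pixel columns grow to the right and rows downward; lengths in m; the calibration is good to about 2 mm. A picture is of the moment at which its call begins: read the wrist's pose just before it. There is no depth.
- bot.finish_job(): hands the job in; it is judged then, once.
The state is a dict: "clock": time; "qpos": joint angles; "qd": joint speeds; "joint_torque": joint torques, N m; "eef_pos": TCP position; "tool_rot": TCP orientation; "ft_force": force on the tool from outside, world axes, zero at the start; "torque": the same for the moment, N m; "grip_width": opening from 0.0 (shut) to 1.0 (fully open); "grasp_force": force on a finger pad.
Only numpy, scipy, OpenCV 4.12 (cv2) and the standard library are available. Lean on these libraries where they do the work, as an engineer would, in place of code of your own. Each camera call takes 0.05 s, during which the arm holds its last target. There are 200 camera calls.

## Working session

There is one attempt and no reset: what is moved stays moved. The work goes in short steps, Python scripts to look and compute and a tool call to move; the robot and the scene stay as the last step left them, time stands still between calls to the robot, and variables do not carry over. Pictures are saved under pics/ and viewed, at most 10 in all, crops included, and the job is handed in when it is done.

Besides the shell and the picture viewer there is one more tool, called after "Call:" by a JSON object that holds its "name" and its "arguments", one argument or row to a line. step_arm: Moves the arm, as the interface text tells. Its arguments: {"type":"object","properties":{"commands":{"type":"array"},"gripper":{"type":"number"},"force":{"type":"number"}},"required":["commands"]}

```bash
mkdir -p pics
cat > h.py <<'E'
import numpy as np, cv2, json
from bench import bot
from scipy.spatial.transform import Rotation as R
def cap(name):
    s=bot.state(); c=bot.capture(name); p=np.asarray(c["pixels"]); h=p.shape[0]
    f=h/2/np.tan(np.radians(c["fov_y"])/2)
    c["K"]=np.array([[f,0,c["cx"]],[0,f,c["cy"]],[0,0,1]]); c["img"]=p[:,:,::-1].copy()
    if name=="wrist":
        T=np.eye(4); T[:3,:3]=R.from_euler("xyz",s["tool_rot"],degrees=True).as_matrix(); T[:3,3]=s["eef_pos"]
        T=T@np.array(c["T_tool_cam"]); c["Rm"]=T[:3,:3]; c["o"]=T[:3,3]
    else:
        a=np.array(c["attitude"]); c["Rm"]=a if a.shape==(3,3) else R.from_euler("xyz",a,degrees=True).as_matrix(); c["o"]=np.array(c["origin"])
    return c
def ray(c,uv,z):
    uv=np.array(uv,float).reshape(-1,1,2)
    n=cv2.undistortPoints(uv,c["K"],np.array(c["dist"],float)).reshape(-1,2)
    d=np.c_[n,np.ones(len(n))]@c["Rm"].T
    return c["o"]+d*((z-c["o"][2])/d[:,2])[:,None]
def proj(c,P):
    P=np.array(P,float).reshape(-1,3); rv=cv2.Rodrigues(c["Rm"].T)[0]
    return cv2.projectPoints(P,rv,-c["Rm"].T@c["o"],c["K"],np.array(c["dist"],float))[0].reshape(-1,2)
E
python3 - <<'E'
from h import *
print(bot.state(), bot.tip_reach)
for n in ("scene","top"):
    c=cap(n); cv2.imwrite(f"pics/{n}0.png",c["img"]); print(n,c["attitude"],c["o"],c["fov_y"],c["dist"])
E
```

```text
{'clock': 0.0, 'qpos': array([-75.80310467,  26.83737787,  -0.6636561 ,  91.88109943,
         0.34179339,  61.38623244,  -3.22596988]), 'qd': array([ 0.05610138,  0.04757324, -0.01526046,  0.04717683,  0.00621127,
       -0.01180022, -0.00767119]), 'joint_torque': array([ 8.22505026e-04, -5.20575321e+01, -1.19358642e-02, -2.43756187e+01,
       -5.66018641e-02,  1.72022532e-02,  1.58407724e-04]), 'eef_pos': array([0.18633619, 0.62245945, 0.40372313]), 'tool_rot': array([-1.79897439e+02,  5.92731704e-03,  1.63333545e+02]), 'ft_force': array([-1.04143431, -0.60137923, -0.07560638]), 'torque': array([-0.03943184, -0.02291275, -0.06086366]), 'grasp_force': 0.0, 'grip_width': 0.998260455194941} 0.1901
scene [-144.98289999    0.7621089   127.19744277] [0.99685559 0.30775722 0.888463  ] 43.82383793202399 [-0.03702837  0.          0.          0.          0.        ]
top [-1.77253010e+02 -5.54856532e-02 -9.04151354e+01] [ 0.50676647 -0.05060141  0.87606627] 55.72177175396487 [-0.08023409  0.          0.          0.          0.        ]
```

View pics/top0.png

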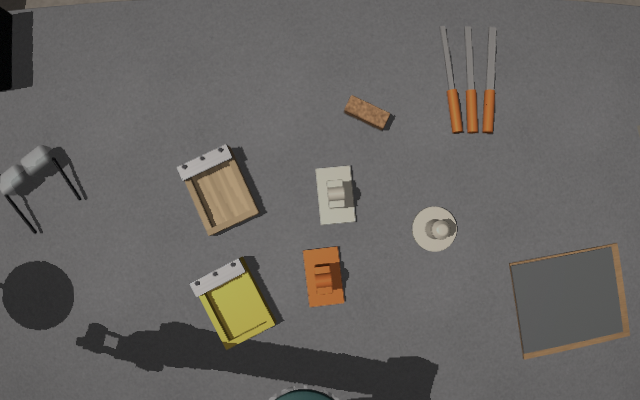

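View pics/scene0.png

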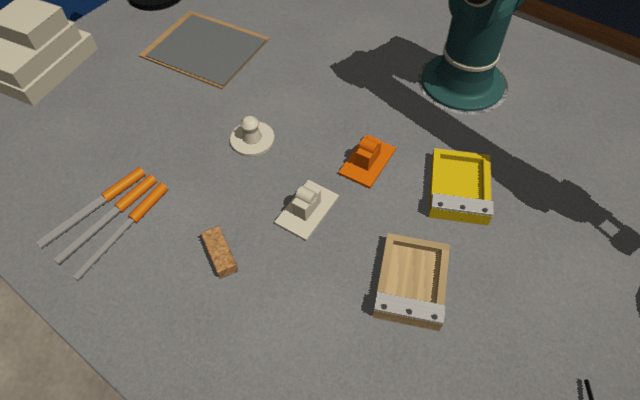

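Top view candidates:
- Rectangular models: white at (336,195) and orange at (323,277). The white one is meant, by colour.
- White models: rectangular base at (336,195) and round base at (435,229). The rectangular one is meant.
- Fixtures: plywood at (218,190) and yellow at (236,303). The plywood one is meant.
- The cork block at (368,112) stays where it is.

I'll measure the poses and confirm the choice in one enlarged crop.

```bash
cat > m.py <<'E'
from h import *
def rect(pts):
    (x,y),(w,h),a=cv2.minAreaRect((np.array(pts)[:,:2]*1000).astype(np.float32))
    if w<h: a+=90; w,h=h,w
    a=(a+90)%180-90
    return np.round([x,y,w,h,a],1)
def big(m,near,box=None):
    n,l,s,ce=cv2.connectedComponentsWithStats(m.astype(np.uint8))
    k=[i for i in range(1,n) if s[i,4]>250]
    i=min(k,key=lambda i:np.hypot(*(ce[i]-near))); mm=(l==i).astype(np.uint8)
    return max(cv2.findContours(mm,cv2.RETR_EXTERNAL,cv2.CHAIN_APPROX_NONE)[0],key=len).reshape(-1,2),mm
E
python3 - <<'E'
from m import *
c=cap("top"); hsv=cv2.cvtColor(c["img"],cv2.COLOR_BGR2HSV).astype(int)
H,S,V=hsv[...,0],hsv[...,1],hsv[...,2]
for uv in ((326,195),(336,195),(225,195),(205,162),(300,150)): print(uv,hsv[uv[1],uv[0]])
w=(V>150)&(S<70)
ct,mm=big(w,(336,195)); print("model",rect(ray(c,ct,0.010)),len(ct))
wd=(S>70)&(H>8)&(H<24)&(V>70)
ct2,m2=big(wd,(220,195)); print("wood rim",rect(ray(c,ct2,0.028)))
lp=(V>110)&(S<40)
ct3,m3=big(lp,(205,162)); print("lip",rect(ray(c,ct3,0.043)))
im=c["img"].copy(); 
for q,col in((ct,(0,0,255)),(ct2,(255,0,0)),(ct3,(0,255,0))): cv2.drawContours(im,[q.reshape(-1,1,2)],-1,col,1)
cv2.imwrite("pics/crop.png",cv2.resize(im[130:360,160:470],None,fx=2.5,fy=2.5,interpolation=cv2.INTER_NEAREST))
E
```

```text
(326, 195) [ 26  21 178]
(336, 195) [ 19  31 174]
(225, 195) [ 18  83 163]
(205, 162) [ 15   9 174]
(300, 150) [  0   2 110]
model [557.9 -76.6 128.9  78.6   5.1] 277
wood rim [554.5 180.2 139.1 125.   24.4]
lip [631.7 219.  128.1  39.3 -65.7]
```

View pics/crop.png

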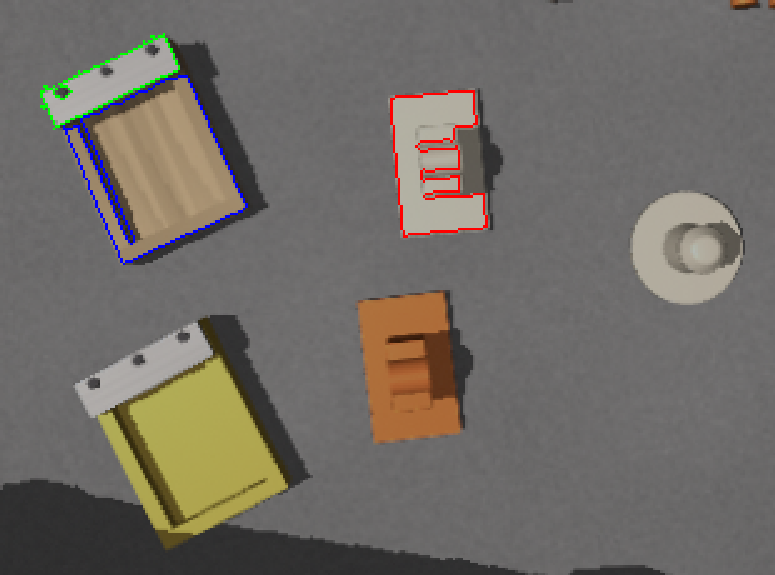

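The crop confirms the white rectangular model (red outline, about (440,160) in the crop) and the plywood fixture (blue and green outlines). I'm moving above the model now.

Call:
{"name": "step_arm", "arguments": {
  "commands": [
    [[-28, -28, 0], 0],
    [[-28, -28, 0], 0],
    [[-28, -28, 0], 0],
    [[-28, -28, 0], 0],
    [[-28, -28, 0], 0],
    [[-28, -28, 0], 0],
    [[-28, -28, 0], 0],
    [[-28, -28, 0], 0],
    [[-28, -28, 0], 0],
    [[-28, -28, 0], 0],
    [[-28, -28, 0], 0],
    [[-28, -28, 0], 0]
  ],
  "gripper": 0,
  "force": 12
}}

```text
clock: 1.35
eef_pos: [0.4123, 0.2028, 0.4047]
tool_rot: [180.0, 0.0, 163.3]
ft_force: [-0.2, 1.5, 0.1]
grip_width: 0.995
grasp_force: 0.0
```

Call:
{"name": "step_arm", "arguments": {
  "commands": [
    [[-28, -28, 0], 0],
    [[-28, -28, 0], 0],
    [[-28, -28, 0], 0],
    [[-28, -28, 0], 0],
    [[-28, -28, 0], 0],
    [[-28, -28, 0], 0],
    [[-27, -28, 0], 0],
    [[-26, -28, 0], 0],
    [[0, 0, 0], -0.1],
    [[0, 0, 0], -0.1],
    [[0, 0, 0], -0.1],
    [[0, 0, 0], -0.08]
  ]
}}

```text
clock: 2.55
eef_pos: [0.5593, -0.0736, 0.4043]
tool_rot: [180.0, -0.0, -174.7]
ft_force: [0.4, 0.8, -0.3]
grip_width: 0.999
grasp_force: 0.0
```

Run:
```python
from m import *
c=cap("wrist"); cv2.imwrite("pics/w1.png",c["img"]); print(c["o"],bot.state()["eef_pos"],bot.state()["qpos"])
print(proj(c,[[.558,-.0766,.07],[.558,-.0766,.0]]))
hsv=cv2.cvtColor(c["img"],cv2.COLOR_BGR2HSV).astype(int); S,V=hsv[...,1],hsv[...,2]
w=(V>150)&(S<70)&(S>12)
ct,mm=big(w,proj(c,[.558,-.0766,.01])[0]); print("model",rect(ray(c,ct,0.010)),ct.min(0),ct.max(0))
```

```text
[ 0.47982913 -0.08108521  0.384837  ] [ 0.5593006  -0.07357077  0.40442051] [-11.94836151  18.73782513  19.82612661 105.22604177  -7.43666745
  57.32557269 106.39745123]
[[325.71212337 190.84191103]
 [326.14484222 177.93646718]]
model [556.4 -76.7 129.6  80.2   5. ] [294 126] [359 226]
```

View pics/w1.png

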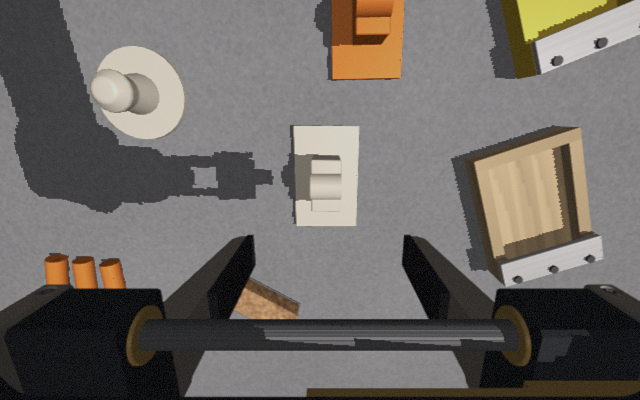

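The wrist view shows the model centred at (326,177) and its plate is measured consistently with the top view. The wooden fixture is at (535,205) and fully visible, so I'll refine it here from an enlarged crop before descending.

Run:
```python
from m import *
im=cv2.imread("pics/w1.png")
cv2.imwrite("pics/w1c.png",cv2.resize(im[115:295,440:640],None,fx=3.3,fy=3.3,interpolation=cv2.INTER_CUBIC))
t=cv2.imread("pics/top0.png")
cv2.imwrite("pics/topc.png",cv2.resize(t[135:245,165:275],None,fx=5,fy=5,interpolation=cv2.INTER_CUBIC))
```

```text
(no output)
```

View pics/w1c.png

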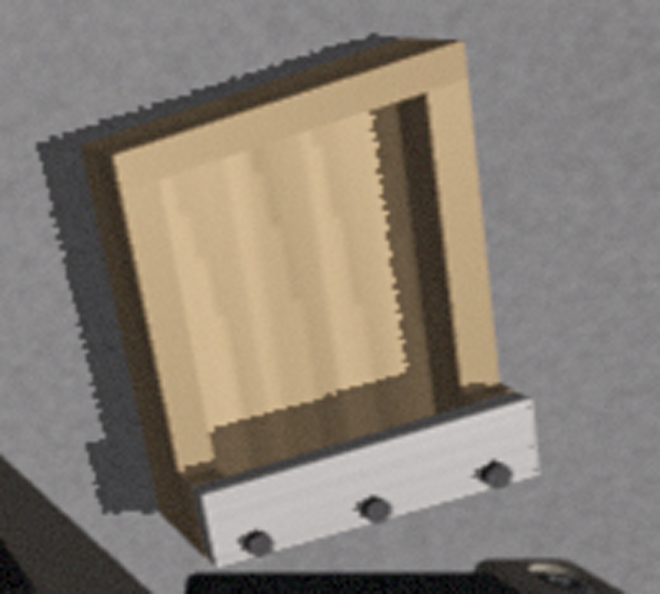

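View pics/topc.png

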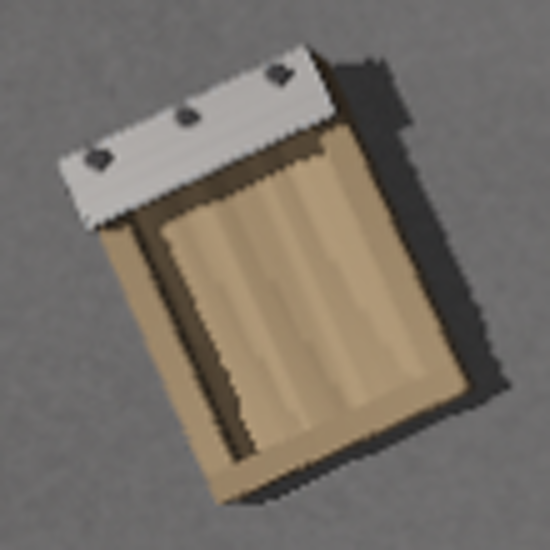

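In the crops, the plywood rim's two -x corners and the lip's four top corners are clear. I'll fit the fixture pose to those corners in each view.

```bash
cat > f.py <<'E'
from m import *
def fit(W,M):
    a=W[:,:2].mean(0); b=M.mean(0); H=(M-b).T@(W[:,:2]-a); t=np.arctan2(H[0,1]-H[1,0],H[0,0]+H[1,1])
    Rm=np.array([[np.cos(t),-np.sin(t)],[np.sin(t),np.cos(t)]]); o=a-Rm@b
    return o*1e3,np.degrees(t),np.round(1e3*np.linalg.norm((W[:,:2]-o)-M@Rm.T,axis=1),1)
M=np.array([[-85,-62],[-85,62],[51,-62],[51,62],[85,62],[85,-62]])/1e3
def run(c,P):
    W=np.r_[ray(c,P[:2],.028),ray(c,P[2:],.043)]; print(fit(W,M))
E
python3 - <<'E'
from f import *
w=cap("wrist"); t=cap("top")
run(w,np.array([[113,155],[465,42],[203,492],[530,400],[540,475],[215,566]])/3.3+[440,115])
run(t,np.array([[467,387],[220,502],[337,110],[88,230],[60,160],[305,45]])/5+[165,135])
E
```

```text
(array([567.89359959, 189.64221524]), np.float64(24.17578473314796), array([0.8, 0.5, 1.2, 1.1, 0.5, 0.7]))
(array([568.77594045, 186.42190482]), np.float64(24.623524566875073), array([0.9, 1. , 0.3, 0.8, 1.2, 1.3]))
```

Call:
{"name": "step_arm", "arguments": {
  "commands": [
    [[7, -3, 20], 0],
    [[0, 0, 30], 0],
    [[0, 0, 30], 0],
    [[0, 0, 30], 0],
    [[0, 0, 25], 0],
    [[0, 0, 20], 0],
    [[0, 0, 15], 0],
    [[0, 0, 10], 0],
    [[0, 0, 8], 0],
    [[0, 0, 0], 0]
  ]
}}

```text
clock: 3.7
eef_pos: [0.5526, -0.0771, 0.2161]
tool_rot: [180.0, -0.0, -174.9]
ft_force: [-0.2, -0.1, 0.3]
grip_width: 1.0
grasp_force: 0.0
```

Call:
{"name": "step_arm", "arguments": {
  "commands": [
    [[0, 0, 0], 0],
    [[0, 0, 0], 0],
    [[0, 0, 0], 0],
    [[0, 0, 0], 0],
    [[0, 0, 0], 0],
    [[0, 0, 0], 0]
  ],
  "gripper": 1,
  "force": 15
}}

```text
clock: 4.3
eef_pos: [0.5527, -0.0771, 0.2168]
tool_rot: [-180.0, 0.0, -174.9]
ft_force: [1.3, -1.0, 1.2]
grip_width: 0.499
grasp_force: 0.0
```

Call:
{"name": "step_arm", "arguments": {
  "commands": [
    [[0, 0, -10], 0],
    [[0, 0, -20], 0],
    [[0, 0, -30], 0],
    [[0, 0, -30], 0],
    [[0, 0, -10], 0],
    [[0, 0, 0], 0]
  ]
}}

```text
clock: 4.9
eef_pos: [0.553, -0.0771, 0.3181]
tool_rot: [-180.0, 0.2, -174.9]
ft_force: [0.2, 0.8, -2.3]
grip_width: 0.368
grasp_force: 15.0
```

The fingers were still closing when the lift began, so the grip may be higher than intended. I'll check how the plate hangs.

Run:
```python
from m import *
c=cap("wrist"); cv2.imwrite("pics/w2.png",c["img"])
hsv=cv2.cvtColor(c["img"],cv2.COLOR_BGR2HSV).astype(int); S,V=hsv[...,1],hsv[...,2]
w=(V>150)&(S<70)&(S>12)
for g in (.045,.055,.065):
    z=.3181-.171-g+.010
    ct,mm=big(w,proj(c,[.556,-.0766,z])[0]); print(g,rect(ray(c,ct,z)),ct.min(0),ct.max(0))
t=cap("top"); hsv=cv2.cvtColor(t["img"],cv2.COLOR_BGR2HSV).astype(int); S,V=hsv[...,1],hsv[...,2]
s=cap("scene"); a=s["img"][120:260,230:390]
cv2.imwrite("pics/cmp.png",np.hstack([cv2.resize(c["img"],(640,400))[:, :],cv2.resize(a,(160,140))[:0].reshape(400,0,3)] if 0 else [c["img"]]))
b=cv2.resize(a,(457,400)); cv2.imwrite("pics/cmp.png",np.hstack([cv2.resize(c["img"],None,fx=.5,fy=.5),cv2.resize(a,(229,200))]))
```

```text
0.045 [600.  -73.3  50.9  19.1 -84.9] [293 287] [363 310]
0.055 [527.5 -79.5  76.4  69.1 -84.9] [270 146] [387 244]
0.065 [530.3 -79.3  80.3  72.6 -84.9] [270 146] [387 244]
```

View pics/cmp.png

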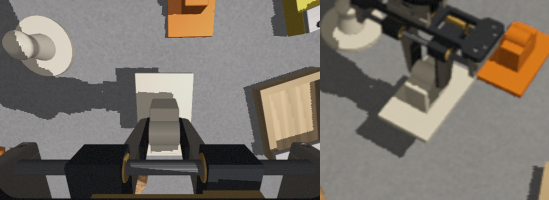

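The plate hangs low, so the grip is at roughly 60 mm above the underside. I'll set the model down and regrip, letting the fingers close fully this time.

Call:
{"name": "step_arm", "arguments": {
  "commands": [
    [[0, 0, 15], 0],
    [[0, 0, 25], 0],
    [[0, 0, 20], 0],
    [[0, 0, 12], 0],
    [[0, 0, 5], 0],
    [[0, 0, 3], 0],
    [[0, 0, 0], 0]
  ]
}}

```text
clock: 5.75
eef_pos: [0.5528, -0.0772, 0.2366]
tool_rot: [-180.0, 0.0, -174.9]
ft_force: [-0.2, 0.1, -1.7]
grip_width: 0.367
grasp_force: 15.0
```

Call:
{"name": "step_arm", "arguments": {
  "commands": [
    [[0, 0, 2], 0],
    [[0, 0, 2], 0],
    [[0, 0, 0], 0]
  ]
}}

```text
clock: 6.05
eef_pos: [0.5534, -0.0775, 0.2347]
tool_rot: [180.0, 0.1, -174.9]
ft_force: [-2.9, -0.0, 8.4]
grip_width: 0.366
grasp_force: 15.0
```

Call:
{"name": "step_arm", "arguments": {
  "commands": [
    [[0, 0, 0], 0],
    [[0, 0, 0], 0],
    [[0, 0, 0], 0],
    [[0, 0, 0], 0],
    [[0, 0, 0], 0],
    [[0, 0, 0], 0]
  ],
  "gripper": 0
}}

```text
clock: 6.65
eef_pos: [0.5527, -0.0771, 0.2326]
tool_rot: [180.0, -0.0, -174.9]
ft_force: [-0.3, 0.1, -0.2]
grip_width: 0.87
grasp_force: 0.0
```

Run:
```python
from m import *
print(bot.state()["eef_pos"],bot.state()["grip_width"],bot.state()["ft_force"])
c=cap("wrist"); cv2.imwrite("pics/w3.png",c["img"])
hsv=cv2.cvtColor(c["img"],cv2.COLOR_BGR2HSV).astype(int); S,V=hsv[...,1],hsv[...,2]
w=(V>150)&(S<70)&(S>12)
n,l,s,ce=cv2.connectedComponentsWithStats(w.astype(np.uint8))
p=proj(c,[[.492,-.082-.0,.01],[.492+.0035,-.122,.01],[.4885,-.042,.01]]); print(p)
for i in range(1,n):
    if s[i,4]>400:
        ct=max(cv2.findContours((l==i).astype(np.uint8),0,cv2.CHAIN_APPROX_NONE)[0],key=len).reshape(-1,2)
        print(s[i],rect(ray(c,ct,.01)), ct.min(0),ct.max(0))
```

```text
[ 0.5526977  -0.07709307  0.23260529] 0.8704891349480601 [-0.27421064  0.10334166 -0.17525258]
[[329.20505517 144.92689505]
 [269.25442411 144.83652122]
 [389.14492813 145.02051887]]
[   0    7   74  147 6150] [ 473.1 -270.7   81.2   44.6  -12.1] [0 7] [ 73 153]
[ 269  148  119  166 9557] [558.6 -77.1 129.6  80.3   5. ] [269 148] [387 313]
```

The model is level at (558.6, -77.1) with yaw 5°. I'm descending to 45 mm grip height and closing fully.

Call:
{"name": "step_arm", "arguments": {
  "commands": [
    [[0, 0, 0], 0],
    [[0, 0, 0], 0],
    [[0, 0, 9], 0],
    [[0, 0, 8], 0],
    [[0, 0, 0], 0]
  ]
}}

```text
clock: 7.2
eef_pos: [0.552, -0.077, 0.2141]
tool_rot: [180.0, -0.2, -174.9]
ft_force: [0.9, 0.1, 0.1]
grip_width: 1.003
grasp_force: 0.0
```

Call:
{"name": "step_arm", "arguments": {
  "commands": [
    [[0, 0, 0], 0],
    [[0, 0, 0], 0],
    [[0, 0, 0], 0],
    [[0, 0, 0], 0],
    [[0, 0, 0], 0],
    [[0, 0, 0], 0],
    [[0, 0, 0], 0],
    [[0, 0, 0], 0],
    [[0, 0, 0], 0],
    [[0, 0, 0], 0],
    [[0, 0, 0], 0]
  ],
  "gripper": 1,
  "force": 15
}}

```text
clock: 8.3
eef_pos: [0.5527, -0.0771, 0.2157]
tool_rot: [-180.0, 0.0, -174.9]
ft_force: [0.2, 0.3, 1.5]
grip_width: 0.374
grasp_force: 15.0
```

Call:
{"name": "step_arm", "arguments": {
  "commands": [
    [[0, 0, -10], 0],
    [[0, 0, -20], 0],
    [[0, 0, -30], 0],
    [[0, 0, -30], 0],
    [[0, 0, -10], 0],
    [[0, 0, 0], 0]
  ]
}}

```text
clock: 8.9
eef_pos: [0.553, -0.0771, 0.3172]
tool_rot: [-180.0, 0.2, -174.9]
ft_force: [-0.1, -0.6, -1.5]
grip_width: 0.369
grasp_force: 15.0
```

Run:
```python
from m import *
st=bot.state(); print(st["eef_pos"],st["tool_rot"])
c=cap("wrist"); cv2.imwrite("pics/w4.png",c["img"])
hsv=cv2.cvtColor(c["img"],cv2.COLOR_BGR2HSV).astype(int); S,V=hsv[...,1],hsv[...,2]
w=(V>150)&(S<70)&(S>12)
n,l,s,ce=cv2.connectedComponentsWithStats(w.astype(np.uint8))
z=st["eef_pos"][2]-.171-.045+.010
for i in range(1,n):
    if s[i,4]>400:
        ct=max(cv2.findContours((l==i).astype(np.uint8),0,cv2.CHAIN_APPROX_NONE)[0],key=len).reshape(-1,2)
        print(s[i],rect(ray(c,ct,z)))
```

```text
[ 0.55300653 -0.07711898  0.31716513] [-179.99492918    0.18472109 -174.88480633]
[  37   30  112  122 7541] [ 471.7 -217.5   67.2   51.8   18.8]
[  29   61   37   55 1084] [ 472.6 -247.5   30.4   15.6   19.5]
[ 265  151  129  102 6495] [529.2 -79.2  80.   68.4 -84.9]
```

The model is held level, gripped 45 mm up and about 6 mm tail-side of its centre. I'm carrying it over the fixture and aligning yaw to 24.4°.

Call:
{"name": "step_arm", "arguments": {
  "commands": [
    [[-1, 15, 0], 0],
    [[-2, 25, 0], 0],
    [[-2, 30, 0], 0],
    [[-2, 30, 0], 0],
    [[-2, 30, 0], -0.04],
    [[-2, 30, 0], 0.04],
    [[-2, 30, 0], 0],
    [[-1, 30, 0], 0],
    [[-1, 20, 0], 0],
    [[0, 15, 0], 0],
    [[0, 0, 0], -0.1],
    [[0, 0, 0], -0.1]
  ]
}}

```text
clock: 10.15
eef_pos: [0.5429, 0.1793, 0.3143]
tool_rot: [-180.0, -0.1, -163.1]
ft_force: [0.4, -0.1, -2.2]
grip_width: 0.369
grasp_force: 15.0
```

Call:
{"name": "step_arm", "arguments": {
  "commands": [
    [[0, 0, 0], -0.08],
    [[0, 0, 0], -0.06],
    [[0, 0, 15], 0],
    [[0, 0, 20], 0],
    [[0, 0, 10], 0],
    [[0, 0, 0], 0],
    [[0, 0, 0], 0]
  ]
}}

```text
clock: 10.85
eef_pos: [0.5437, 0.1782, 0.2703]
tool_rot: [-180.0, -0.0, -155.4]
ft_force: [-0.1, -0.5, -2.4]
grip_width: 0.371
grasp_force: 15.0
```

```bash
cat > chk.py <<'E'
from m import *
st=bot.state(); e=np.array(st["eef_pos"])*1e3; a=np.radians(24.4)
d=e[:2]-[568.3,188.0]; yaw=st["tool_rot"][2]
print("t",st["clock"],"tcp",e.round(1),"yaw",round(yaw,2),"cav x,y of tcp",round(d@[np.cos(a),np.sin(a)],1),round(d@[-np.sin(a),np.cos(a)],1),"above floor grip",round(e[2]-171-12,1),"F",np.round(st["ft_force"],1),st["grip_width"])
E
python3 - <<'E'
from chk import *
from f import *
c=cap("wrist"); cv2.imwrite("pics/w5.png",c["img"])
s=cap("scene"); cv2.imwrite("pics/s5.png",s["img"])
t=cap("top"); cv2.imwrite("pics/t5.png",t["img"])
cv2.imwrite("pics/m5.png",np.hstack([c["img"],np.zeros((400,0,3),np.uint8)]) )
a=cv2.resize(c["img"][0:330,100:540],(440,330)); b=cv2.resize(s["img"][200:360,340:500],(330,330))
cv2.imwrite("pics/m5.png",np.hstack([a,b]))
E
```

```text
t 10.85 tcp [543.7 178.2 270.3] yaw -155.45 cav x,y of tcp -26.4 1.2 above floor grip 87.3 F [-0.1 -0.5 -2.4] 0.3710481273691383
```

View pics/m5.png

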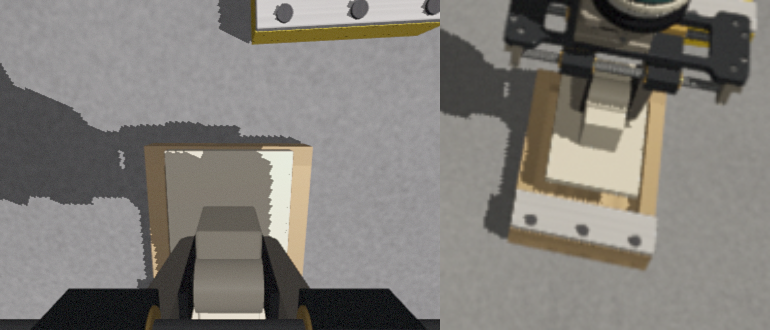

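The wrist view shows the plate's tail edge at row 150, columns 265–393 full-frame. The rim's outer edge is just behind at row 146, columns 245–412, and the two are parallel. Next I'll compute the lateral and lengthwise offsets from these.

Run:
```python
from chk import *
c=cap("wrist")
o=e[:2]; y=np.radians(yaw+180); ux=np.array([np.cos(y),np.sin(y)]); uy=np.array([-np.sin(y),np.cos(y)])
for n,P,z in (("rim outer corners",[[245,147],[412,146]],.028),("plate tail corners",[[265,151],[393,151]],.064)):
    w=ray(c,P,z)[:,:2]*1e3-o; print(n,(w@np.c_[ux,uy]).round(1))
```

```text
t 11.0 tcp [544.1 178.3 271.4] yaw -155.43 cav x,y of tcp -26.1 1.2 above floor grip 88.4 F [-0.7 -2.  -2. ] 0.3699829957701603
rim outer corners [[-57.1 -61.7]
 [-57.8  61.7]]
plate tail corners [[-58.3 -39.6]
 [-58.3  40.2]]
```

It is laterally centred to within 0.5 mm, the tail sits over the -x rim and the head clears the lip. I'm lowering so the rim tips the plate lip-end-low.

Call:
{"name": "step_arm", "arguments": {
  "commands": [
    [[-2, 0, 10], 0],
    [[0, 0, 9], 0],
    [[0, 0, 4], 0],
    [[0, 0, 2], 0],
    [[0, 0, 1], 0],
    [[0, 0, 1], 0],
    [[0, 0, 1], 0],
    [[0, 0, 1], 0],
    [[0, 0, 0], 0]
  ]
}}

```text
clock: 11.95
eef_pos: [0.5462, 0.1792, 0.2425]
tool_rot: [-180.0, 0.1, -155.4]
ft_force: [0.9, 0.9, 4.1]
grip_width: 0.371
grasp_force: 15.0
```

Call:
{"name": "step_arm", "arguments": {
  "commands": [
    [[0, 0, 1], 0],
    [[0, 0, 1], 0],
    [[0, 0, 1], 0],
    [[0, 0, 0], 0]
  ]
}}

```text
clock: 12.35
eef_pos: [0.5472, 0.1797, 0.2401]
tool_rot: [-180.0, 0.4, -155.4]
ft_force: [3.1, 2.5, 5.2]
grip_width: 0.371
grasp_force: 15.0
```

```bash
python3 -c "import chk"
```

```text
t 12.35 tcp [547.2 179.7 240.1] yaw -155.41 cav x,y of tcp -22.7 1.2 above floor grip 57.1 F [3.1 2.5 5.2] 0.37084443160006614
```

Call:
{"name": "step_arm", "arguments": {
  "commands": [
    [[0, 0, 1], 0],
    [[0, 0, 1], 0],
    [[0, 0, 1], 0],
    [[0, 0, 0], 0]
  ]
}}

```text
clock: 12.75
eef_pos: [0.5479, 0.1801, 0.2377]
tool_rot: [-180.0, 0.5, -155.4]
ft_force: [4.3, 2.9, 5.6]
grip_width: 0.369
grasp_force: 15.0
```

Run:
```python
from chk import *
c=cap("wrist"); s=cap("scene"); t=cap("top")
a=c["img"][100:330,200:460]; b=cv2.resize(s["img"][230:335,365:465],None,fx=3.6,fy=3.6,interpolation=cv2.INTER_CUBIC)
a=cv2.resize(a,None,fx=378/230,fy=378/230)
cv2.imwrite("pics/m6.png",np.hstack([a[:378],b[:378,:360]]))
```

```text
t 12.75 tcp [547.9 180.1 237.7] yaw -155.41 cav x,y of tcp -21.8 1.2 above floor grip 54.7 F [4.3 2.9 5.6] 0.36925697146319136
```

View pics/m6.png

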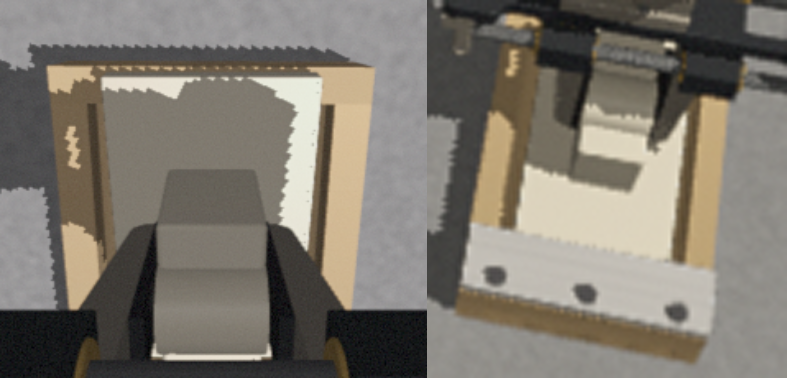

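The wrist picture shows the tail edge resting on the -x rim (crop row 72). The scene crop shows the head end down at the lip, so the plate is tilted about 7°. I'm sliding it under the lip.

Call:
{"name": "step_arm", "arguments": {
  "commands": [
    [[-2, 0, -1], 0],
    [[-2, 0, 0], 0],
    [[-2, 0, 0], 0],
    [[-2, 0, 0], 0],
    [[-2, 0, 0], 0],
    [[0, 0, 0], 0]
  ]
}}

```text
clock: 13.5
eef_pos: [0.5542, 0.1829, 0.2359]
tool_rot: [180.0, -0.1, -155.4]
ft_force: [-1.2, -1.1, -1.5]
grip_width: 0.371
grasp_force: 15.0
```

Call:
{"name": "step_arm", "arguments": {
  "commands": [
    [[-2, 0, 0], 0],
    [[-2, 0, 0], 0],
    [[-2, 0, 0], 0],
    [[-2, 0, 0], 0],
    [[-1, 0, 0], 0],
    [[0, 0, 0], 0]
  ]
}}

```text
clock: 14.1
eef_pos: [0.563, 0.187, 0.2366]
tool_rot: [-180.0, 0.0, -155.4]
ft_force: [-0.1, 1.4, -1.9]
grip_width: 0.37
grasp_force: 15.0
```

Run:
```python
from chk import *
c=cap("wrist"); cv2.imwrite("pics/w7.png",c["img"])
# tail edge of plate: cream/wood transition on columns
for col in (275,300,380): 
    print(col,[tuple(c["img"][r,col]) for r in range(138,172,3)])
```

```text
t 14.1 tcp [563.  187.  236.6] yaw -155.41 cav x,y of tcp -5.3 1.3 above floor grip 53.6 F [-0.1  1.4 -1.9] 0.3699351610403838
275 [(np.uint8(80), np.uint8(107), np.uint8(125)), (np.uint8(81), np.uint8(100), np.uint8(116)), (np.uint8(85), np.uint8(94), np.uint8(97)), (np.uint8(208), np.uint8(223), np.uint8(229)), (np.uint8(207), np.uint8(221), np.uint8(229)), (np.uint8(206), np.uint8(220), np.uint8(228)), (np.uint8(210), np.uint8(224), np.uint8(231)), (np.uint8(107), np.uint8(117), np.uint8(123)), (np.uint8(110), np.uint8(122), np.uint8(126)), (np.uint8(109), np.uint8(119), np.uint8(126)), (np.uint8(104), np.uint8(117), np.uint8(122)), (np.uint8(112), np.uint8(121), np.uint8(129))]
300 [(np.uint8(144), np.uint8(178), np.uint8(202)), (np.uint8(76), np.uint8(100), np.uint8(115)), (np.uint8(88), np.uint8(98), np.uint8(100)), (np.uint8(209), np.uint8(223), np.uint8(231)), (np.uint8(208), np.uint8(222), np.uint8(228)), (np.uint8(209), np.uint8(224), np.uint8(230)), (np.uint8(208), np.uint8(223), np.uint8(230)), (np.uint8(112), np.uint8(124), np.uint8(129)), (np.uint8(112), np.uint8(119), np.uint8(126)), (np.uint8(107), np.uint8(119), np.uint8(123)), (np.uint8(106), np.uint8(117), np.uint8(125)), (np.uint8(104), np.uint8(116), np.uint8(121))]
380 [(np.uint8(138), np.uint8(174), np.uint8(198)), (np.uint8(158), np.uint8(196), np.uint8(220)), (np.uint8(88), np.uint8(98), np.uint8(102)), (np.uint8(217), np.uint8(232), np.uint8(231)), (np.uint8(217), np.uint8(230), np.uint8(231)), (np.uint8(218), np.uint8(232), np.uint8(231)), (np.uint8(217), np.uint8(231), np.uint8(230)), (np.uint8(217), np.uint8(231), np.uint8(230)), (np.uint8(219), np.uint8(233), np.uint8(232)), (np.uint8(161), np.uint8(175), np.uint8(176)), (np.uint8(129), np.uint8(143), np.uint8(146)), (np.uint8(120), np.uint8(133), np.uint8(137))]
```

It is tucked with no contact load, the TCP is near -6 mm and the tail at about -64 mm, inside the -71 mm rim. I'm lowering it to level on the floor.

Call:
{"name": "step_arm", "arguments": {
  "commands": [
    [[0, 0, 1.5], 0],
    [[0, 0, 1.5], 0],
    [[0, 0, 1.5], 0],
    [[0, 0, 1], 0],
    [[0, 0, 1], 0],
    [[0, 0, 0], 0]
  ]
}}

```text
clock: 14.75
eef_pos: [0.5623, 0.1864, 0.2306]
tool_rot: [180.0, -0.1, -155.4]
ft_force: [-3.6, -1.4, 5.7]
grip_width: 0.371
grasp_force: 15.0
```

Call:
{"name": "step_arm", "arguments": {
  "commands": [
    [[0, 0, 1], 0],
    [[0, 0, 1], 0],
    [[0, 0, 0], 0],
    [[0, 0, 0], 0]
  ]
}}

```text
clock: 15.15
eef_pos: [0.5624, 0.1865, 0.2286]
tool_rot: [180.0, -0.1, -155.4]
ft_force: [-4.8, -2.1, 6.9]
grip_width: 0.369
grasp_force: 15.0
```

Run:
```python
from chk import *
c=cap("wrist"); cv2.imwrite("pics/w8.png",c["img"])
s=cap("scene"); cv2.imwrite("pics/s8.png",s["img"])
```

```text
t 15.15 tcp [562.4 186.5 228.6] yaw -155.43 cav x,y of tcp -6.0 1.1 above floor grip 45.6 F [-4.8 -2.1  6.9] 0.369298844208682
```

Grip height above the floor is 45.6 mm, so the plate is almost flat. I'll lower 1 mm more and release.

Call:
{"name": "step_arm", "arguments": {
  "commands": [
    [[0, 0, 1], 0],
    [[0, 0, 0], 0],
    [[0, 0, 0], 0]
  ]
}}

```text
clock: 15.55
eef_pos: [0.5625, 0.1866, 0.2275]
tool_rot: [180.0, -0.1, -155.4]
ft_force: [-4.2, -1.5, 6.1]
grip_width: 0.368
grasp_force: 15.0
```

Call:
{"name": "step_arm", "arguments": {
  "commands": [
    [[0, 0, 0], 0],
    [[0, 0, 0], 0],
    [[0, 0, 0], 0],
    [[0, 0, 0], 0],
    [[0, 0, 0], 0],
    [[0, 0, 0], 0],
    [[0, 0, 0], 0],
    [[0, 0, 0], 0]
  ],
  "gripper": 0.45
}}

```text
clock: 16.35
eef_pos: [0.5628, 0.1869, 0.2272]
tool_rot: [180.0, 0.0, -155.4]
ft_force: [-0.3, 0.5, 0.2]
grip_width: 0.55
grasp_force: 0.0
```

Call:
{"name": "step_arm", "arguments": {
  "commands": [
    [[0, 0, -10], 0],
    [[0, 0, -20], 0],
    [[0, 0, -30], 0],
    [[0, 0, -40], 0],
    [[0, 0, -40], 0],
    [[0, 0, -30], 0],
    [[0, 0, 0], 0],
    [[0, 0, 0], 0]
  ]
}}

```text
clock: 17.15
eef_pos: [0.5627, 0.1868, 0.3983]
tool_rot: [180.0, 0.1, -155.4]
ft_force: [-0.1, 0.0, -0.3]
grip_width: 0.55
grasp_force: 0.0
```

Run:
```python
from chk import *
c=cap("wrist"); s=cap("scene"); cv2.imwrite("pics/w9.png",c["img"])
hsv=cv2.cvtColor(c["img"],cv2.COLOR_BGR2HSV).astype(int); S,V=hsv[...,1],hsv[...,2]
p=proj(c,[[.5683,.188,.022]])[0].astype(int); print(p)
x0=max(0,p[0]-140);y0=max(0,p[1]-110)
a=cv2.resize(c["img"][y0:y0+220,x0:x0+280],(480,377)); b=cv2.resize(s["img"][225:335,360:460],(318,377),interpolation=cv2.INTER_CUBIC)
print(x0,y0); cv2.imwrite("pics/m9.png",np.hstack([a,b]))
```

```text
t 17.15 tcp [562.7 186.8 398.3] yaw -155.41 cav x,y of tcp -5.6 1.2 above floor grip 215.3 F [-0.1  0.  -0.3] 0.5496943728577403
[327 187]
187 77
```

View pics/m9.png

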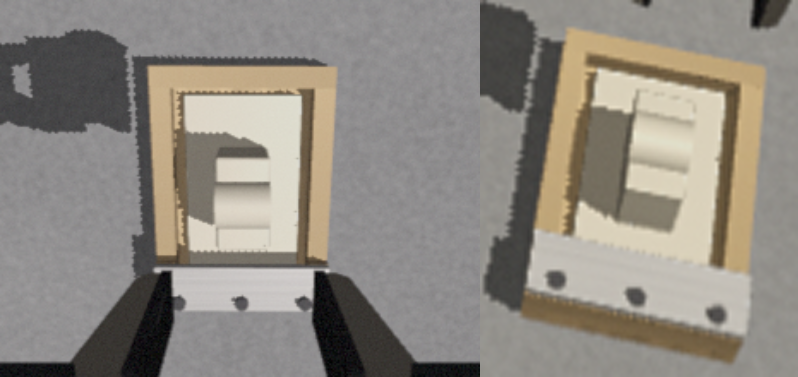

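The picture shows the plate inside the cavity: the tail edge (crop row 95) is just inside the rim and the head is under the lip. The tail width of 68.8 px matches the expected 68.8 px for a plate flat on the floor. I'm handing in.

```bash
python3 -c "
from bench import bot
print(bot.finish_job())"
```

```text
the job is handed in; nothing more can be done
None
```

The white rectangular-base model is seated flat in the plywood fixture, with one end of its plate under the lip. It has been released, the arm is clear, and the job was handed in at about 17 s of the 40 s allowed.

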